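# Clamp a housing in the press fixture with the wing knob

### The job

Take the black housing with the silver disc on top out of the grey tray, stand it upright in the blue fixture against the steel V-stop, and let go of it. Then turn the red wing knob clockwise until the jaw presses the housing into the V with about 14 N (no more than 20 N, the plastic is brittle), and let go of the knob. Do not press on the orange switch box beside the wings, and leave the plain housings and the jar where they are.

Things in the scene. Friction and masses are not known exactly. Their poses are not given: they have to be found in the camera images.
- housing: the housing to clamp: black plastic cylinder, 48 mm in diameter, 56 mm tall, about 0.14 kg, smooth (the closing jaw slides it home into the V), with a bright 40 mm steel disc let into its top. Origin: centre of its underside, z up. It stands in the grey tray in any one of the three places (floor 5 mm thick).
- plain_a: a bystander: same black housing without the silver disc; origin at the centre of its underside. Stands in the tray.
- plain_b: a bystander: another plain black housing without disc; origin at the centre of its underside. Stands in the tray.
- tray: low grey tray, fixed, 300 (x) x 100 (y) mm, rim 12 mm high. Origin: centre of its underside. The three housings stand in a row along its x axis, 90 mm apart.
- seat (a point): point on top of the blue plate (14 mm above the table): centre of the housing's underside when it stands fully against the V-stop (two steel faces at 45 degrees, 20 mm high, on the +y side). +y points from jaw to V-stop, z up. Put the housing in from above. With the knob as found, 6 to 14 mm are free between the jaw pad and a housing against the V.
- fixture: blue plate 170 (x) x 260 (y) x 14 mm, fixed, origin at the centre of its underside, axes as for the seat. Carries the V-stop at +y and, at -y, a green gear block (60 x 60 mm, top 44 mm above the table) under the wing knob.
- wing_grip (a point): centre of the red wing knob's blade, on its vertical axis, 68 mm above the table. Blade 60 mm long over the wing tips along x, 10 mm thick along y, spanning 54 to 80 mm in height above the green block. Free room beside the blade towards the switch box: 31 mm or more through the whole turn, so a gripper opened wide hits the box.
- wing (a joint): angle of the wing knob in rad: 0 as found (jaw open), growing clockwise seen from above, at most 2.4. Each rad drives the jaw 11 mm towards the V. Turning takes about 0.25 Nm of friction (which also keeps it where it is left) plus 0.011 Nm for every newton with which the jaw presses on the housing.
- jaw: sliding steel rod, 27 mm above the table, driven by the knob; origin at its rear end. Carries a sprung smooth black pad (28 mm wide, top 36 mm above the table) on a yellow stem, set out or in by up to 8 mm from day to day, so knob angle does not tell where it meets the housing. It presses with 5 N from first contact and 6 N more for each further mm of jaw travel.
- switchbox: orange switch box fixed on the plate beside the wing knob, 34 (x) x 90 (y) x 76 mm, top 90 mm above the table; origin at the centre of its underside. Its face lies 36 mm from the knob's axis, 6 mm outside the circle of the wing tips, on the -x side of the fixture. Do not press on it.
- grease: a bystander: jar 60 mm in diameter, 90 mm tall, origin at the centre of its underside

How it is judged:
By the outcome, as a careful person would: the job done as asked, in the order asked, and still so for the second after the job is handed in, with the robot touching nothing.
It also fails if it takes over 67 s, if anything falls off the work surface, if the arm or the gripper's body presses on something with over 40 N, if the wrist force passes 120 N, or if a joint passes its speed limit or range.

### The arm

A 6-joint arm with a two-finger parallel gripper is mounted at the origin on the work surface. World frame = base frame: x ahead of the robot, y to its left, z up, the work surface at z = 0. Lengths are in m, angles in rad, forces in N, time in s.
With the tool pointing down it reaches from about 0.4 to 0.825 m from the base axis. Payload 7 kg.
Tool frame: the origin (TCP) lies midway between the tips of the shut fingers; the grasp point (between the pads) lies 19 mm behind it; z points along the fingers, y is the line along which they close (so a half turn about z gives the same grasp; the last joint's range is limited). The gripper opens to 85 mm and grips with 20 to 120 N. Pads are 22 mm wide; open, the fingers measure 114 mm over their backs; the gripper's body (76 mm by 85 mm) begins 54 mm behind the grasp point. The pads swing forward as they close: fully open they stand 13 mm farther back than shut.
Start: joints at [1.576, 0.359, 0.012, 0, -1.224, -0.288], TCP at [0.188, 0.648, 0.231] pointing down, gripper open.
Joint ranges: [-3.07, 3.07], [-1.43, 2.12], [-1.02, 1.25], [-3.03, 1.67], [-3.05, -0], [-3.03, 3.03]. Speed limits (rad/s): [2.39, 2.39, 3.01, 3.14, 3.14, 3.14].

### API

Orientations are given as a unit quaternion [w, x, y, z].
In Python, from workcell import arm gives the robot as it stands. The module is installed in compiled form; this text tells all that it offers.
- The arm moves only by the shell command python3 -m creep 'ROWS' [OPENING]. ROWS is JSON, one flat list of numbers, 4 for each row, row after row: the shift along the tool's x, y, z normalised to -1 to 1, where 1 is 2 cm, then the turn about the tool's z normalised to -1 to 1, where 1 is 0.08 rad. A call has 1 to 5 rows; each row shifts and turns the commanded pose from where the row before left it, along the tool's axes as they then stand; what a row does not reach is not made up. A row lasts 1/10 s, in which the tool goes at most 50 mm and 8.59 degrees, less where a joint would pass 70% of its speed; a pose out of reach is approached as far as the arm can. A call with a number of a shift or a turn outside -1 to 1 is refused whole. A call with a gripper value outside its range is refused whole. OPENING is the opening, from -1 (shut) to 1 (fully open), set as the call begins (- or left out, the last holds). The fingers move at their own pace and stop on an object; the grip force is fixed at half the most. Time passes only in rows, so rows that do not move let the fingers close. It gives the time, the measured TCP pose, the force, the opening and the grip force at its end, in the units of the state.
- arm.state(): the state, without advancing time (a new reading comes with each control period).
- arm.read_camera(name): name is "side" or "top"; returns (picture, depth): 400x640x3 uint8, red, green, blue; 400x640 float32, m along the optical axis (not along the pixel's ray), 0 where there is no reading.
- arm.camera_info(name): a dict with "vfov" (degrees; the focal length in pixels is half the picture's height over the tangent of half this angle, whatever the lens; pixels are square), "cx", "cy" (the principal point, pixels), "k1" (the pictures are not rectified: a ray, as slopes to the right and down, at radius r is drawn at 1 + k1 r^2 times it, then the intrinsics apply), "cam_to_world" (4x4, takes a point from camera to world coordinates). Camera axes: x right, y up, looking along -z (the intrinsics and any distortion apply to the point x, -y, -z); pixel columns grow to the right and rows downward; lengths in m; the calibration is good to about 2 mm. A picture is of the moment at which its call begins. camera_info takes no time and is no camera call.
- arm.close_job(): hands the job in; it is judged then, once.
Trained networks look in the newest picture that a camera, given by its name, has taken for a name from the list of things; names that differ only in an ending like _2 or _b are one class to them, and where a whole thing is asked for, a point or a joint stands for the part that bears it (a point fixed in the world has none). Each returns a list of dicts, best first, with "score" (0 to 1); they miss things now and then, are a little off and sometimes report something else, mostly with a low value. They report only what shows in the picture. A call takes as long as a camera call.
- arm.outline_of(camera, label): "region" (400x640 bool, what is visible of it) and "extent" ([left, top, right, bottom] in pixels, round what is visible of it).
The state is a dict: "clock": time; "joint_pos": joint angles; "qd": joint speeds; "joint_efforts": joint torques, N m; "ee_pos": TCP position; "tool_rot": TCP orientation; "ft_force": force on the tool from outside, world axes, zero at the start; "torque": the same for the moment, N m; "width": opening from 0.0 (shut) to 1.0 (fully open); "grasp_force": force on a finger pad.
Only numpy, scipy, OpenCV 4.12 (cv2) and the standard library are available. Lean on these libraries where they do the work, as an engineer would, in place of code of your own. Each camera call takes 0.05 s, during which the arm holds its last target. There are 200 camera calls.

## Working session

There is one attempt and no reset: what is moved stays moved. The work goes in short steps, Python scripts to look and compute and a shell command to move; the robot and the scene stay as the last step left them, time stands still between calls to the robot, and variables do not carry over. Pictures are saved under pics/ and viewed, at most 10 in all, crops included, and the job is handed in when it is done.

```bash
mkdir -p pics
cat > h.py <<'E'
import numpy as np, cv2
from workcell import arm
def pts(cam,depth):
    i=arm.camera_info(cam); f=200/np.tan(np.radians(i["vfov"])/2)
    v,u=np.mgrid[0:400,0:640].astype(float)
    K=np.array([[f,0,i["cx"]],[0,f,i["cy"]],[0,0,1]])
    x=(u-i["cx"])/f; y=(v-i["cy"])/f; xd,yd=x.copy(),y.copy()
    for _ in range(20):
        s=1+i["k1"]*(x*x+y*y); x=xd/s; y=yd/s
    P=np.stack([x*depth,-y*depth,-depth,np.ones_like(depth)],-1)
    return (P@np.array(i["cam_to_world"]).T)[...,:3]
def save(n,im): cv2.imwrite("pics/"+n,im[...,::-1])
E
python3 - <<'E'
from h import *
s=arm.state(); print({k:np.round(v,3) for k,v in s.items()})
for c in("top","side"):
    im,d=arm.read_camera(c); save(c+"1.png",im); np.savez(c+"1.npz",im=im,P=pts(c,d),d=d)
    print(c,{k:np.round(v,3) for k,v in arm.camera_info(c).items()})
    for l in("housing","fixture","wing_grip","jaw","switchbox","tray","grease"):
        for o in arm.outline_of(c,l)[:3]:
            m=o["region"]&(d>0); print(l,round(o["score"],2),np.round(o["extent"]),np.round(np.median(pts(c,d)[m],0),3))
E
```

```text
{'clock': np.float64(0.0), 'joint_pos': array([ 1.576,  0.359,  0.011, -0.   , -1.224, -0.288]), 'qd': array([ 0.001,  0.001,  0.001, -0.001, -0.001, -0.001]), 'joint_efforts': array([ 2.0000e-03, -5.8333e+01,  2.9343e+01,  6.9370e+00, -6.0000e-03,
        0.0000e+00]), 'ee_pos': array([0.188, 0.648, 0.23 ]), 'tool_rot': array([ 0.001,  0.99 , -0.141, -0.   ]), 'ft_force': array([ 0.008, -0.614,  0.21 ]), 'torque': array([-0.006,  0.01 , -0.035]), 'grasp_force': np.float64(0.0), 'width': np.float64(1.0)}
top {'vfov': np.float64(54.826), 'cx': np.float64(325.934), 'cy': np.float64(197.967), 'k1': np.float64(-0.072), 'cam_to_world': array([[ 0.027,  0.997, -0.071,  0.468],
       [-1.   ,  0.026, -0.015,  0.102],
       [-0.013,  0.071,  0.997,  0.965],
       [ 0.   ,  0.   ,  0.   ,  1.   ]])}
housing 0.56 [469. 155. 495. 178.] [ 0.615 -0.253  0.063]
fixture 0.89 [253. 136. 370. 223.] [0.579 0.152 0.017]
wing_grip 0.61 [331. 174. 347. 193.] [0.566 0.09  0.082]
wing_grip 0.36 [311. 192. 352. 214.] [0.516 0.102 0.093]
jaw 0.66 [303. 169. 327. 184.] [0.581 0.149 0.035]
switchbox 0.71 [3
[... 299 characters left out ...]
float64(-0.064), 'cam_to_world': array([[-0.492, -0.479,  0.727,  1.425],
       [ 0.87 , -0.282,  0.404,  0.625],
       [ 0.011,  0.831,  0.556,  0.764],
       [ 0.   ,  0.   ,  0.   ,  1.   ]])}
housing 0.89 [186. 187. 202. 210.] [ 0.629 -0.246  0.045]
fixture 0.91 [263. 193. 377. 279.] [0.591 0.151 0.016]
wing_grip 0.62 [298. 191. 331. 231.] [0.528 0.12  0.071]
switchbox 0.91 [299. 192. 333. 232.] [0.528 0.118 0.072]
tray 0.56 [170. 175. 262. 219.] [ 0.553 -0.229  0.005]
tray 0.46 [309. 227. 331. 240.] [0.583 0.166 0.032]
grease 0.97 [426. 215. 454. 252.] [0.452 0.442 0.06 ]
grease 0.53 [186. 186. 203. 207.] [ 0.629 -0.246  0.045]
grease 0.17 [229. 164. 245. 183.] [ 0.452 -0.216  0.042]
```

Run:
```python
from h import *
z=np.load("top1.npz"); im=z["im"]
a=cv2.resize(im[130:280,240:380],None,fx=4,fy=4,interpolation=cv2.INTER_CUBIC)
b=cv2.resize(im[130:280,435:505],None,fx=3,fy=4,interpolation=cv2.INTER_CUBIC)
save("crop1.png",np.hstack([a,b]))
```

```text
(no output)
```

View pics/crop1.png

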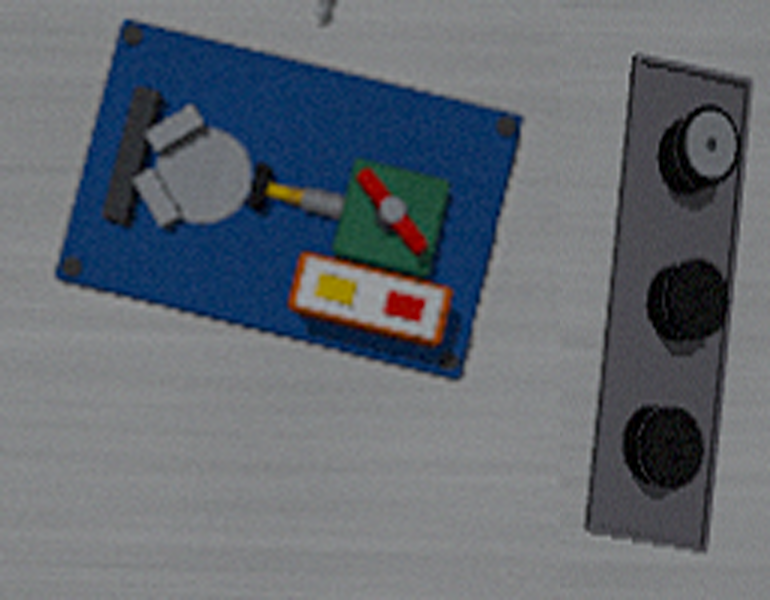

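View pics/side1.png

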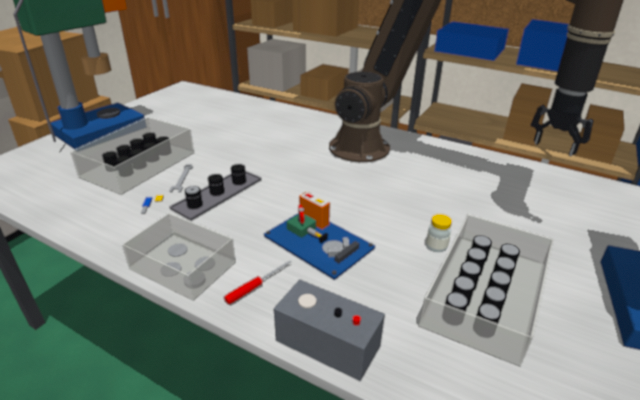

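The crop shows the disc housing at the top of the tray (image ≈(483,165)). The seat circle is at ≈(291,173), the pad at ≈(306,176) and the knob hub at ≈(338,182). The blade is askew and the orange box is below it. The side view agrees with this.

Run:
```python
from h import *
z=np.load("top1.npz"); im=z["im"].astype(int); P=z["P"]; d=z["d"]
R,G,B=im[...,0],im[...,1],im[...,2]
W=np.zeros((400,640),bool); W[130:230,250:375]=1
blue=(B>R+30)&(B>G+15)&W&(d>0)&(P[...,2]<.03)
q=P[blue]; r=cv2.minAreaRect((q[:,:2]*1000).astype(np.float32)); print("plate",r,np.median(q[:,2]))
red=(R>G+60)&(R>B+60)&(P[...,2]>.07)&W
red[:,:]&=~(np.arange(400)[:,None]>193)
q=P[red]; r=cv2.minAreaRect((q[:,:2]*1000).astype(np.float32)); print("wing",r,q.mean(0),len(q))
orange=W&(P[...,2]>.085)&(np.arange(400)[:,None]>188); q=P[orange]; print("box",cv2.minAreaRect((q[:,:2]*1000).astype(np.float32)),np.median(q[:,2]))
# disc
w=np.zeros_like(W); w[150:182,462:500]=1
m=w&(im.sum(2)>330)&(P[...,2]>.05); q=P[m]; (c,rad)=cv2.minEnclosingCircle((q[:,:2]*1000).astype(np.float32)); print("disc",q.mean(0),c,rad,len(q),np.median(q[:,2]))
# tray housings tops
for l,(a,b) in {"all":(140,275)}.items():
    t=((P[...,2]>.05)&(P[...,2]<.08)&(d>0)); t[:,:435]=0;t[:,510:]=0
    n,lab,st,ce=cv2.connectedComponentsWithStats(t.astype(np.uint8))
    for k in range(1,n):
        if st[k,4]>60: q=P[lab==k]; print("top",q.mean(0).round(4),st[k,4], cv2.minAreaRect((q[:,:2]*1000).astype(np.float32))[:2])
g=W&(im.min(2)>120)&(P[...,2]<.045)&(np.arange(640)[None]<304); g[:, :270]=0
lo=g&(P[...,2]<.022); hi=g&(P[...,2]>.026)
for n_,m in(("circle",lo),("vee",hi)): q=P[m]; print(n_,len(q),q.mean(0).round(4),cv2.minEnclosingCircle((q[:,:2]*1000).astype(np.float32)))
print(im[173,285:300].tolist())
for row in range(158,192,1): print(row,' '.join("%2d"%round(1000*v) for v in P[row,272:318,2]))
```

```text
plate ((583.8304443359375, 153.06044006347656), (262.1094665527344, 171.14126586914062), 77.4862060546875) 0.015967664059271858
wing ((552.09228515625, 109.28323364257812), (55.683902740478516, 59.13051223754883), 38.71446228027344) [0.56673356 0.0907874  0.08262971] 76
box ((517.7899780273438, 101.7148208618164), (85.05021667480469, 80.47578430175781), 35.68296813964844) 0.09290942151594511
disc [ 0.62819339 -0.2623732   0.06338151] (620.1016845703125, -261.5262451171875) 18.400253295898438 10 0.0634856988633345
top [ 0.8689 -0.1944  0.0651] 400 ((854.0318603515625, -200.93270874023438), (166.1189422607422, 64.39170837402344))
top [ 0.7597 -0.1755  0.0653] 109 ((759.0491333007812, -173.90635681152344), (73.16716766357422, 4.3600993156433105))
top [ 0.6174 -0.2579  0.0632] 341 ((617.910888671875, -259.8280944824219), (46.18248748779297, 46.48215103149414))
top [ 0.5264 -0.2482  0.0631] 335 ((526.1854858398438, -250.0021209716797), (46.756874084472656, 44.7264404296875))
top [ 0.4387 -0.228   0.0629] 352 ((438.4813537597656, -229.7948455810547), (44.86687088012695, 47.214046478271484)
[... 4576 characters left out ...]
 14 19 16 13 16 18 14 16 16 15 17 17 18 16 15 16 15 17 13 17 20 14 16 15 14 18 15 17 16 16 16 17 16 13 18 16 19 14 16 15 19 19 20 15
188 16 14 14 16 15 16 15 17 16 18 15 18 16 14 19 17 15 15 18 16 12 15 15 20 18 14 17 16 15 15 14 18 18 17 14 16 16 14 15 20 18 15 17 15 18 14
189 18 16 15 16 18 16 16 17 14 15 16 16 16 16 12 17 18 17 16 14 15 15 15 18 17 14 18 16 17 16 16 17 14 16 15 17 13 16 16 16 21 16 16 19 16 16
190 16 16 14 18 11 17 17 17 17 14 17 19 15 15 19 16 16 16 16 13 14 16 15 11 15 17 14 18 14 15 16 16 18 17 17 15 17 15 16 16 21 16 15 17 18 16
191 14 16 17 18 18 17 15 13 18 16 14 15 19 17 19 19 16 15 19 14 17 16 17 17 18 16 17 20 21 17 18 13 18 15 15 16 14 16 17 14 18 16 18 15 15 17
```

Run:
```python
from h import *
z=np.load("top1.npz"); im=z["im"].astype(int); P=z["P"]; d=z["d"]
R,G,B=im[...,0],im[...,1],im[...,2]
C=np.array([.5838,.1531]); a=np.radians(77.5); Y=np.array([np.cos(a),np.sin(a)]); X=np.array([Y[1],-Y[0]])
F=np.stack([(P[...,:2]-C)@X,(P[...,:2]-C)@Y],-1)*1000
inp=(abs(F[...,0])<84)&(abs(F[...,1])<129)&(d>0)
def rep(n,m):
    q=F[m]; lo,hi=np.percentile(q,2,axis=0),np.percentile(q,98,axis=0); c,r=cv2.minEnclosingCircle(q.astype(np.float32)); print(n,len(q),"mean",q.mean(0).round(1),"lo",lo.round(1),"hi",hi.round(1),"circ",np.round(c,1),round(r,1))
zz=P[...,2]; grey=(im.max(2)-im.min(2)<30)
c=(inp&grey&(zz<.024)&(im.min(2)>80)&(F[...,1]>0)); n,lab,st,ce=cv2.connectedComponentsWithStats(c.astype(np.uint8)); k=1+st[1:,4].argmax(); rep("circle",lab==k)
rep("box",inp&(zz>.086)&(F[...,0]<-20))
w=inp&(zz>.072)&(F[...,0]>-34)&(F[...,1]<0)&(R>G+40)
n,lab,st,ce=cv2.connectedComponentsWithStats(w.astype(np.uint8)); k=1+st[1:,4].argmax(); w=lab==k
rep("wing",w); vx,vy,x0,y0=cv2.fitLine(F[w].astype(np.float32),2,0,.01,.01).ravel(); print("blade dir fixture",np.degrees(np.arctan2(vy,vx)), x0,y0); 
q=P[w][:,:2]; print("world",q.mean(0)); v=vx*X+vy*Y; print("world ang",np.degrees(np.arctan2(v[1],v[0])))
rep("hub",inp&(zz>.075)&grey&(abs(F[...,0])<34)&(F[...,1]<-20))
rep("green",inp&(G>R+20)&(G>B+10)&(zz>.035))
rep("vee",inp&(zz>.028)&(F[...,1]>20)&(im.min(2)>110))
rep("jawpad",inp&(zz>.03)&(im.max(2)<60)&(F[...,1]>-20)&(F[...,1]<40))
for f in([0,0],): pass
```

```text
circle 384 mean [-2.3 51.6] lo [-28.1  27.9] hi [25.1 79.7] circ [-1.3 54.4] 29.8
box 584 mean [-53.8 -64.6] lo [ -69.8 -107.2] hi [-37.5 -21.8] circ [-52.7 -64.2] 46.5
wing 44 mean [  9.  -51.8] lo [  0.6 -60.7] hi [ 17.6 -42.9] circ [  8.5 -50.9] 11.3
blade dir fixture 48.67662 8.983577 -51.767876
world [0.58136601 0.10061483]
world ang 36.17662401110569
hub 31 mean [ -1.5 -65.5] lo [ -8.1 -71.3] hi [  5.5 -59.7] circ [ -1.3 -66.2] 7.0
green 412 mean [ -3.3 -65.7] lo [-30.1 -93.5] hi [ 25.9 -37.8] circ [ -2.2 -65. ] 38.8
vee 86 mean [-2.5 75.3] lo [-34.3  64.3] hi [31.8 87.7] circ [-1.6 69.1] 35.6
jawpad 41 mean [-1.9 16.5] lo [-14.1  12.7] hi [10.8 20.4] circ [-1.7 17.6] 12.8
```

```bash
python3 - <<'E'
from h import *
z=np.load("top1.npz"); im=z["im"].astype(int); P=z["P"]; d=z["d"]
C=np.array([.5838,.1531]); a=np.radians(77.5); Y=np.array([np.cos(a),np.sin(a)]); X=np.array([Y[1],-Y[0]])
F=np.stack([(P[...,:2]-C)@X,(P[...,:2]-C)@Y],-1)*1000
w=np.zeros(d.shape,bool); w[150:182,462:500]=1
m=w&(im.min(2)>85)&(P[...,2]>.055); q=P[m][:,:2]*1000; print("disc",len(q),q.mean(0),cv2.minAreaRect(q.astype(np.float32)))
v=(P[...,2]>.028)&(F[...,1]>20)&(F[...,1]<100)&(abs(F[...,0])<40)
for sx in(1,-1):
    k=v&(sx*(F[...,0]+1.5)>8)&(sx*(F[...,0]+1.5)<30)&(F[...,1]<88); s=(sx*(F[...,0][k]+1.5)+F[...,1][k])
    print("seat y",sx,len(s),np.percentile(s,[1,5,10])-34)
for l,p in(("axis",(-1.3,-65.5)),("seat",(-1.4,54.5)),("seat-3",(-1.4,51.5))): print(l,(C+(p[0]*X+p[1]*Y)/1000).round(4))
E
python3 -m creep '[0,0,0,1, 0,0,0,1]' 0.65; python3 -c "
from workcell import arm;print(arm.state()['joint_pos'],arm.state()['tool_rot'])"
```

```text
disc 184 [ 617.18343163 -256.24690242] ((538.794677734375, -91.86334228515625), (38.238521575927734, 411.0314025878906), 25.43717384338379)
seat y 1 68 [-3.02358711 18.67306719 53.73578493]
seat y -1 60 [-1.08759293 54.4368098  55.18764666]
axis [0.5684 0.0894]
seat [0.5942 0.2066]
seat-3 [0.5936 0.2037]
clock: 1.0
ee_pos: [0.1883, 0.6482, 0.2313]
tool_rot: [-0.0, 0.975, -0.221, -0.0]
ft_force: [0.1, 0.4, -0.4]
width: 0.828
grasp_force: 0.0
[ 1.57611236e+00  3.58563969e-01  1.19258954e-02 -2.49339219e-05
 -1.22411464e+00 -4.51225774e-01] [-1.85889180e-05  9.75247413e-01 -2.21116448e-01 -1.63561833e-05]
```

```bash
T='tail -n 6'
for i in 1 2 3; do python3 -m creep '[0,0,0,1, 0,0,0,1, 0,0,0,1, 0,0,0,1, 0,0,0,1]' >/dev/null; done
python3 -m creep '[0,0,0,1, 0,0,0,0.1]' 0.65
for i in 1 2 3 4 5 6 7 8; do python3 -m creep '[1,-0.7,0,0, 1,-0.7,0,0, 1,-0.7,0,0, 1,-0.7,0,0, 1,-0.7,0,0]' | grep ee_; done
python3 -m creep '[0,0,0,0, 0,0,0,0]'
```

```text
clock: 2.7
ee_pos: [0.1884, 0.6481, 0.2313]
tool_rot: [-0.0, -0.648, 0.762, 0.0]
ft_force: [1.0, -0.4, 0.1]
width: 0.825
grasp_force: 0.0
ee_pos: [0.2419, 0.5374, 0.2314]
ee_pos: [0.2953, 0.427, 0.2314]
ee_pos: [0.3484, 0.317, 0.2314]
ee_pos: [0.4014, 0.2071, 0.2315]
ee_pos: [0.4544, 0.0972, 0.2315]
ee_pos: [0.5074, -0.0127, 0.2314]
ee_pos: [0.5605, -0.1226, 0.2314]
ee_pos: [0.6136, -0.2324, 0.2313]
clock: 6.9
ee_pos: [0.6132, -0.2317, 0.2308]
tool_rot: [-0.0, -0.648, 0.762, 0.0]
ft_force: [-0.7, 0.3, -0.5]
width: 0.83
grasp_force: 0.0
```

```bash
python3 -m creep '[0.64,-0.23,0.5,0, 0.64,-0.23,1,0, 0,0,1,0, 0,0,1,0, 0,0,1,0]' >/dev/null; python3 -m creep '[0,0,1,0, 0,0,0.5,0, 0,0,0,0]'
python3 - <<'E'
from h import *
o=[]
im,d=arm.read_camera("side"); a=cv2.resize(im[140:230,150:270],None,fx=4,fy=4,interpolation=cv2.INTER_CUBIC)
t,_=arm.read_camera("top"); b=cv2.resize(t[140:230,430:510],None,fx=4,fy=4,interpolation=cv2.INTER_CUBIC)
save("c2.png",np.hstack([a,b]))
E
```

```text
clock: 7.7
ee_pos: [0.6176, -0.2573, 0.1096]
tool_rot: [-0.001, -0.649, 0.761, 0.001]
ft_force: [0.4, 0.4, 0.1]
width: 0.824
grasp_force: 0.0
```

View pics/c2.png

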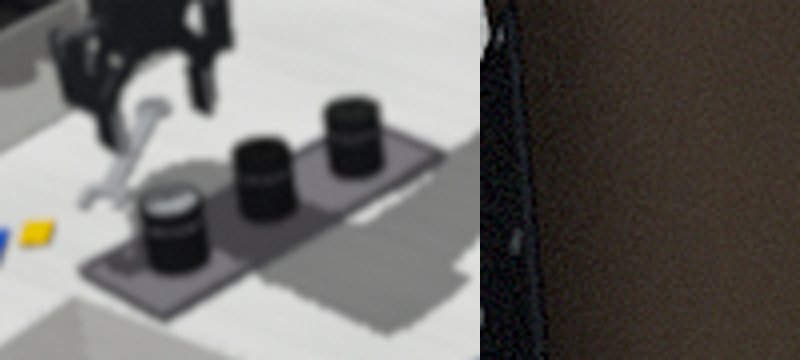

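Fingers straddle the disc housing (crop tips at (120,145) and (205,105), disc at (170,200)), clear of the neighbour. Descending.

```bash
python3 -m creep '[0,-0.02,0.9,0, 0.03,0,0.9,0, 0,0,0.9,0, 0,0,0,0]'|tail -4
python3 -m creep '[0,0,0.6,0, 0,0,0.6,0, 0,0,0.2,0, 0,0,0,0]'
python3 -m creep '[0,0,0,0, 0,0,0,0, 0,0,0,0, 0,0,0,0, 0,0,0,0]' -1 |tail -3
python3 -m creep '[0,0,0,0, 0,0,0,0, 0,0,0,0, 0,0,0,0, 0,0,0,0]' -1
python3 -c "
from workcell import arm;print(arm.state()['torque'])"
```

```text
tool_rot: [-0.001, -0.648, 0.761, 0.001]
ft_force: [-0.6, 0.7, 0.7]
width: 0.827
grasp_force: 0.0
clock: 8.6
ee_pos: [0.6186, -0.2582, 0.0286]
tool_rot: [-0.0, -0.648, 0.761, 0.0]
ft_force: [-0.7, -0.7, 1.2]
width: 0.825
grasp_force: 0.0
ft_force: [1.2, 1.7, 4.5]
width: 0.544
grasp_force: 61.6
clock: 9.6
ee_pos: [0.6196, -0.2584, 0.03]
tool_rot: [0.0, -0.648, 0.761, -0.001]
ft_force: [0.2, 1.2, 6.0]
width: 0.548
grasp_force: 61.7
[0.16480149 0.02178518 0.0253751 ]
```

```bash
python3 -m creep '[0,0,-0.3,0, 0,0,-0.7,0, 0,0,-1,0, 0,0,-1,0, 0,0,-1,0]' >/dev/null
python3 -m creep '[0,0,-1,0, 0,0,0,0, 0,0,0,0]'
python3 - <<'E'
from h import *
im,d=arm.read_camera("side"); np.savez("s2.npz",im=im,P=pts("side",d)); a=cv2.resize(im[140:230,150:270],None,fx=4,fy=4,interpolation=cv2.INTER_CUBIC)
save("c3.png",a)
print(arm.state()["torque"])
E
```

```text
clock: 10.4
ee_pos: [0.6191, -0.2582, 0.1301]
tool_rot: [0.001, -0.648, 0.761, -0.0]
ft_force: [-0.3, 0.4, -1.6]
width: 0.546
grasp_force: 61.6
[0.01081181 0.00853118 0.02079612]
```

View pics/c3.png

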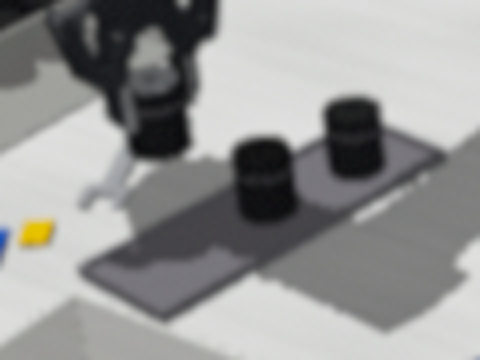

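Housing is held upright (bottom centre near crop (160,150)), and the other two are undisturbed. Moving above the seat.

```bash
python3 -m creep '[0,0,-1,0.72]' >/dev/null
for i in 1 2 3 4; do python3 -m creep '[-0.93,0.26,0,0, -0.93,0.26,0,0, -0.93,0.26,0,0, -0.93,0.26,0,0, -0.93,0.26,0,0]' |grep ee_; done
python3 -m creep '[-0.93,0.26,0,0, -0.93,0.26,0,0, -0.93,0.26,0,0, -0.93,0.26,0,0, 0,0,0,0]' | grep ee_
python3 -m creep '[0,0,1,0, 0,0,0.8,0, 0,0,0.5,0, 0,0,0,0, 0,0,0,0]'
python3 - <<'E'
from h import *
im,d=arm.read_camera("side"); np.savez("s3.npz",im=im,P=pts("side",d),d=d); a=cv2.resize(im[150:290,250:390],None,fx=4,fy=4,interpolation=cv2.INTER_CUBIC)
save("c4.png",a)
E
```

```text
ee_pos: [0.6128, -0.1603, 0.148]
ee_pos: [0.6074, -0.064, 0.148]
ee_pos: [0.602, 0.0322, 0.148]
ee_pos: [0.5967, 0.1286, 0.1482]
ee_pos: [0.5936, 0.2074, 0.1492]
clock: 13.55
ee_pos: [0.5939, 0.2046, 0.1036]
tool_rot: [0.0, -0.626, 0.78, -0.0]
ft_force: [0.2, 0.2, -0.7]
width: 0.542
grasp_force: 61.7
```

View pics/c4.png

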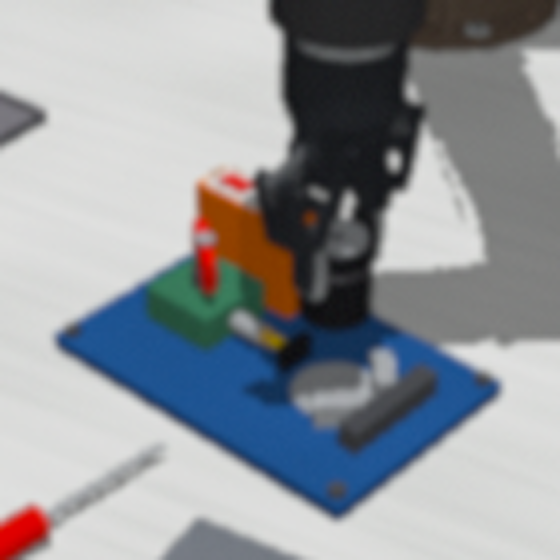

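Run:
```python
from h import *
from scipy.optimize import least_squares
z=np.load("s3.npz"); im=z["im"].astype(int); P=z["P"]; d=z["d"]
R,G,B=[im[...,i] for i in range(3)]
m=np.zeros(d.shape,bool); m[217:233,331:343]=1
m&=(d>0)&(im.max(2)<70); q=P[m]; ok=(abs(q[:,:2]-[.594,.204]).max(1)<.035)&(q[:,2]>.075)&(q[:,2]<.14); q=q[ok]
print(len(q),q.min(0),q.max(0))
f=least_squares(lambda c:np.hypot(q[:,0]-c[0],q[:,1]-c[1])-.024,[.59,.2],loss="soft_l1",f_scale=.001); print("axis",f.x, np.abs(f.fun).mean())
W=np.zeros(d.shape,bool); W[185:285,260:380]=1
b=W&(B>R+30)&(B>G+15)&(d>0)&(abs(P[...,2]-.014)<.006); p=P[b]; r=cv2.minAreaRect((p[:,:2]*1000).astype(np.float32)); print(r,np.median(p[:,2]))
```

```text
163 [0.58634644 0.20764253 0.07872656] [0.61671176 0.22930798 0.12840553]
axis [0.59133067 0.20368401] 0.001229214288693659
((583.6835327148438, 156.257568359375), (259.9823913574219, 168.8214111328125), 77.68502044677734) 0.014430947149962292
```

```bash
python3 -m creep '[-0.1,-0.05,0.5,0, 0,0,0.8,0, 0,0,0.8,0, 0,0,0.4,0, 0,0,0,0]'
python3 -m creep '[0,0,0.2,0, 0,0,0.2,0, 0,0,0,0]'|grep -E "ee|ft"
python3 -m creep '[0,0,0.1,0, 0,0,0.1,0, 0,0,0,0]'|grep -E "ee|ft"
```

```text
clock: 14.1
ee_pos: [0.5944, 0.2059, 0.052]
tool_rot: [-0.001, -0.626, 0.78, 0.0]
ft_force: [-0.1, -0.6, -0.8]
width: 0.547
grasp_force: 61.7
ee_pos: [0.5949, 0.2063, 0.0452]
ft_force: [-0.7, 0.0, -1.1]
ee_pos: [0.5949, 0.2063, 0.0411]
ft_force: [-0.4, -0.5, -0.9]
```

```bash
python3 -m creep '[0,0,0.05,0, 0,0,0.05,0, 0,0,0,0]'|grep -E "ee|ft"
python3 -m creep '[0,0,0.04,0, 0,0,0,0, 0,0,0,0]'|grep -E "ee|ft"
python3 -c "
from workcell import arm;print(arm.state()['torque'])"
```

```text
ee_pos: [0.5949, 0.2063, 0.0392]
ft_force: [0.3, -0.7, -1.0]
ee_pos: [0.5954, 0.2065, 0.0391]
ft_force: [-0.1, -0.4, 3.6]
[-0.14398362  0.05561983 -0.03270696]
```

```bash
python3 -m creep '[0,0,-0.02,0, 0,0,0,0, 0,0,0,0, 0,0,0,0, 0,0,0,0]' 0.65
python3 -m creep '[0,0,-0.5,0, 0,0,-1,0, 0,0,-1,0, 0,0,-1,0, 0,0,-1,0]' >/dev/null
python3 -m creep '[0,0,-1,0, 0,0,-1,0, 0,0,-1,0, 0,0,0,0, 0,0,0,0]' -0.25
python3 - <<'E'
from h import *
im,d=arm.read_camera("side"); np.savez("s4.npz",im=im,P=pts("side",d),d=d); a=cv2.resize(im[180:280,260:380],None,fx=5,fy=5,interpolation=cv2.INTER_CUBIC)
save("c5.png",a)
E
```

```text
clock: 15.8
ee_pos: [0.5949, 0.2063, 0.0388]
tool_rot: [-0.0, -0.626, 0.78, 0.0]
ft_force: [0.0, 0.3, 0.6]
width: 0.828
grasp_force: 0.0
clock: 16.8
ee_pos: [0.5951, 0.2064, 0.1899]
tool_rot: [0.001, -0.626, 0.78, 0.0]
ft_force: [-0.5, -0.0, -0.6]
width: 0.376
grasp_force: 0.0
```

View pics/c5.png

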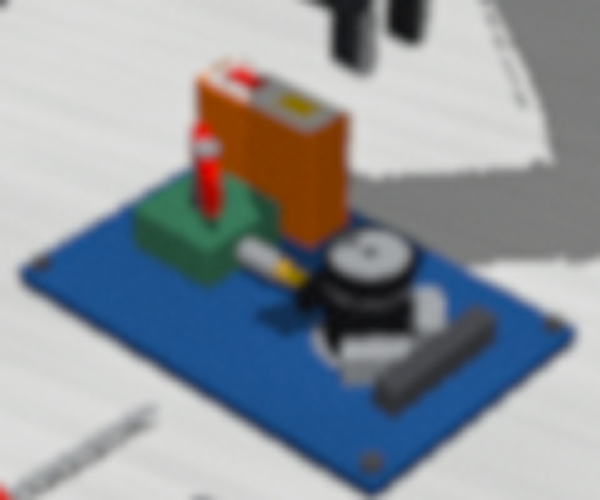

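Housing stands upright in the V (disc at crop (370,255)), in front of the pad. Next is the knob at crop (207,170).

Run:
```python
from h import *
z=np.load("s4.npz"); im=z["im"].astype(int); P=z["P"]; d=z["d"]
R,G,B=[im[...,i] for i in range(3)]
W=np.zeros(d.shape,bool); W[203:226,297:306]=1
m=W&(R>G+70)&(R>B+70)&(d>0)&(P[...,2]>.05); q=P[m]; ok=np.hypot(q[:,0]-.568,q[:,1]-.09)<.04; q=q[ok]
print(len(q),q.mean(0),q.min(0),q.max(0)); f=cv2.fitLine((q[:,:2]*1000).astype(np.float32),2,0,.01,.01).ravel(); print(f,np.degrees(np.arctan2(f[1],f[0])))
g=(G>R+25)&(G>B+10)&(d>0)&(abs(P[...,2]-.044)<.004); g[:180]=0;g[260:]=0; g[:,:270]=0;g[:,330:]=0; q=P[g]; print("green",len(q),cv2.minAreaRect((q[:,:2]*1000).astype(np.float32)))
t,dt=arm.read_camera("top"); Q=pts("top",dt); t=t.astype(int)
m=(t[...,0]>t[...,1]+30)&(t[...,0]>t[...,2]+30)&(Q[...,2]>.07)&(np.hypot(Q[...,0]-.568,Q[...,1]-.09)<.033); q=Q[m]; f=cv2.fitLine((q[:,:2]*1000).astype(np.float32),2,0,.01,.01).ravel(); print("top",len(q),f,np.degrees(np.arctan2(f[1],f[0])),cv2.minAreaRect((q[:,:2]*1000).astype(np.float32)))
```

```text
61 [0.5771247  0.09862199 0.07486453] [0.54497523 0.07332295 0.05799303] [0.59163873 0.11194947 0.08445854]
[  0.78831506   0.6152718  577.1247      98.621994  ] 37.97167
green 182 ((571.2681274414062, 92.32347869873047), (58.68653106689453, 54.94818115234375), 75.8839111328125)
top 88 [  0.7740555   0.6331178 568.35034    90.00503  ] 39.28052 ((568.59423828125, 89.82931518554688), (57.102027893066406, 10.097112655639648), 39.09653091430664)
```

```bash
python3 -m creep '[0,0,0,1, 0,0,0,1, 0,0,0,1, 0,0,0,1, 0,0,0,1]' -0.4 >/dev/null
python3 -m creep '[0,0,0,1, 0,0,0,1, 0,0,0,1, 0,0,0,0.5]' >/dev/null
python3 -m creep '[0.92,-0.74,0,0, 0.92,-0.74,0,0, 0.92,-0.74,0,0, 0.92,-0.74,0,0, 0.92,-0.74,0,0]' >/dev/null
python3 -m creep '[0,0,1,0, 0,0,1,0, 0,0,1,0, 0,0,0,0, 0,0,0,0]'
python3 - <<'E'
from h import *
s=arm.state(); print(s["joint_pos"].round(3) if hasattr(s["joint_pos"],"round") else s["joint_pos"])
im,d=arm.read_camera("side"); a=cv2.resize(im[180:240,270:330],None,fx=8,fy=8,interpolation=cv2.INTER_CUBIC)
save("c6.png",a)
E
```

```text
clock: 18.8
ee_pos: [0.569, 0.09, 0.1293]
tool_rot: [-0.0, -0.33, 0.944, -0.0]
ft_force: [0.5, -0.1, 0.4]
width: 0.299
grasp_force: 0.0
[ 0.496  0.285 -0.346  0.    -0.94  -1.395]
```

View pics/c6.png

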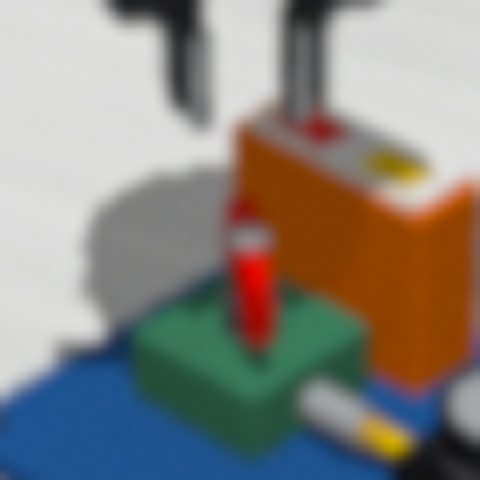

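Fingers straddle the blade (tips at (195,120) and (300,115), hub (250,235)), and the right finger clears the box. Descend and grip.

```bash
python3 -m creep '[0,0,1,0, 0,0,0.8,0, 0,0,0.5,0, 0,0,0.3,0, 0,0,0,0]'|grep -E "ee|ft"
python3 -m creep '[0,0,0.5,0, 0,0,0.5,0, 0,0,0.26,0, 0,0,0,0]'|grep -E "ee|ft"
python3 -m creep '[0,0,0,0, 0,0,0,0, 0,0,0,0, 0,0,0,0, 0,0,0,0]' -1
python3 -c "
from workcell import arm;print(arm.state()['torque'])"
```

```text
ee_pos: [0.5692, 0.091, 0.0768]
ft_force: [0.5, -0.4, 0.1]
ee_pos: [0.5685, 0.0908, 0.0506]
ft_force: [-0.3, -0.6, -0.0]
clock: 20.25
ee_pos: [0.5691, 0.0907, 0.0516]
tool_rot: [-0.0, -0.33, 0.944, -0.0]
ft_force: [2.2, -4.8, -5.0]
width: 0.183
grasp_force: 58.7
[-1.70645668 -0.91458048  0.04736687]
```

```bash
cat > st.py <<'E'
from h import *
s=arm.state(); q=np.array(s["tool_rot"]); yaw=2*np.degrees(np.arctan2(q[2],q[1]))
print(round(s["clock"],2),"yaw",round(yaw%360-360,2),"j6",round(s["joint_pos"][5],4),"T",np.round(s["torque"],3),"F",np.round(s["ft_force"],1),"g",round(float(s["grasp_force"]),1),"w",round(float(s["width"]),3),"p",np.round(s["ee_pos"],4),"tau6",round(s["joint_efforts"][5],3))
E
python3 -m creep '[0,-0.03,0,0, 0,0,0,0]' >/dev/null; python3 st.py
for i in 1 2 3 ; do python3 -m creep '[0,0,0,0.5, 0,0,0,0.5]' >/dev/null; python3 st.py; done
```

```text
20.45 yaw -141.44 j6 -1.3944 T [-0.704  0.068  0.009] F [ 0.  -1.8 -3.7] g 58.8 w 0.183 p [0.5692 0.0906 0.0516] tau6 0.036
20.65 yaw -146.08 j6 -1.4757 T [-0.953  0.002  0.277] F [ 0.2 -2.9 -3.6] g 58.8 w 0.18 p [0.5692 0.0906 0.0516] tau6 0.455
20.85 yaw -150.67 j6 -1.5558 T [-1.043 -0.199  0.272] F [ 0.6 -3.4 -4.6] g 58.7 w 0.183 p [0.5692 0.0906 0.0516] tau6 0.404
21.05 yaw -155.25 j6 -1.6357 T [-1.188 -0.223  0.252] F [-0.1 -3.3 -4.9] g 58.7 w 0.184 p [0.5692 0.0905 0.0516] tau6 0.404
```

```bash
for i in 1 2 3 4 ; do python3 -m creep '[0,0,0,0.5, 0,0,0,0.5]' >/dev/null; python3 st.py; done
python3 - <<'E'
from h import *
im,d=arm.read_camera("side"); a=cv2.resize(im[180:260,270:370],None,fx=7,fy=7,interpolation=cv2.INTER_CUBIC)
save("c7.png",a)
E
```

```text
21.25 yaw -159.83 j6 -1.7157 T [-1.309 -0.32   0.254] F [ 1.3 -3.4 -4.3] g 58.7 w 0.181 p [0.5693 0.0904 0.0516] tau6 0.403
21.45 yaw -164.42 j6 -1.7958 T [-1.387 -0.402  0.241] F [ 0.9 -3.9 -4.8] g 58.7 w 0.18 p [0.5693 0.0904 0.0516] tau6 0.403
21.65 yaw -169.0 j6 -1.8758 T [-1.514 -0.446  0.243] F [ 2.3 -4.7 -4.1] g 58.7 w 0.183 p [0.5693 0.0903 0.0516] tau6 0.403
21.85 yaw -173.58 j6 -1.9558 T [-1.687 -0.48   0.273] F [ 2.3 -4.2 -4.5] g 58.7 w 0.182 p [0.5693 0.0903 0.0516] tau6 0.402
```

View pics/c7.png

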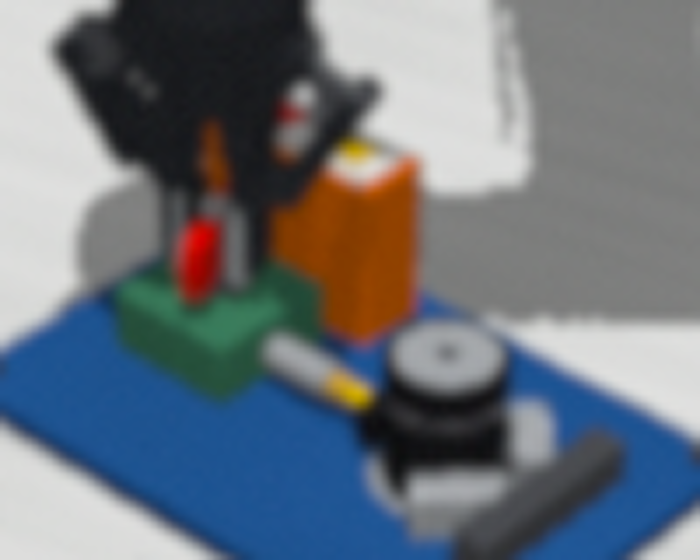

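The wing turns with the gripper (blade at crop (200,260)) and the pad is now at the housing. Joint-6 effort is a clean signal, with a baseline of 0.403, so 14 N should read ≈0.557.

```bash
for i in 1 2 3; do python3 -m creep '[0,0,0,0.25, 0,0,0,0.25]' >/dev/null; python3 st.py; done
```

```text
22.1 yaw -175.79 j6 -1.9942 T [-1.921 -0.521  0.255] F [ 1.5 -4.8 -4.3] g 58.7 w 0.178 p [0.5694 0.0902 0.0516] tau6 0.087
22.3 yaw -178.08 j6 -2.0342 T [-1.952 -0.548  0.232] F [ 0.1 -4.9 -4.9] g 58.7 w 0.187 p [0.5693 0.0902 0.0516] tau6 0.074
22.5 yaw -180.38 j6 -2.0742 T [-2.001 -0.632  0.243] F [ 1.4 -5.3 -4.2] g 58.7 w 0.182 p [0.5693 0.0902 0.0516] tau6 0.071
```

```bash
for i in 1 2 3 4; do python3 -m creep '[0,0,0,0.25, 0,0,0,0.25]' >/dev/null; python3 st.py; done
```

```text
22.7 yaw -182.67 j6 -2.1142 T [-2.077 -0.578  0.285] F [ 1.4 -6.3 -5.2] g 58.7 w 0.181 p [0.5694 0.0901 0.0516] tau6 0.071
22.9 yaw -184.96 j6 -2.1542 T [-2.165 -0.637  0.259] F [ 1.6 -5.5 -4.4] g 58.7 w 0.183 p [0.5693 0.0901 0.0516] tau6 0.068
23.1 yaw -187.25 j6 -2.1942 T [-2.17  -0.651  0.317] F [ 2.3 -6.  -4.8] g 58.7 w 0.182 p [0.5693 0.09   0.0516] tau6 0.068
23.3 yaw -189.54 j6 -2.2342 T [-2.295 -0.642  0.322] F [ 1.4 -5.9 -4.5] g 58.8 w 0.184 p [0.5693 0.09   0.0516] tau6 0.029
```

```bash
for i in 1 2; do python3 -m creep '[0,0,0,0.25, 0,0,0,0.25]' >/dev/null; python3 st.py; done
```

```text
23.5 yaw -191.83 j6 -2.2741 T [-2.384 -0.63   0.341] F [ 2.  -6.6 -4.4] g 58.8 w 0.187 p [0.5693 0.09   0.0516] tau6 -0.001
23.7 yaw -194.12 j6 -2.3141 T [-2.439 -0.614  0.387] F [ 1.1 -6.1 -4.4] g 58.8 w 0.184 p [0.5693 0.09   0.0516] tau6 -0.024
```

```bash
python3 -m creep '[0,0,0,0.25]' >/dev/null; python3 st.py;python3 -m creep '[0,0,0,0.25]' >/dev/null; python3 st.py
for i in 1 2 3 ; do python3 -m creep '[0,0,0,0]' >/dev/null; python3 st.py; done
```

```text
23.8 yaw -195.26 j6 -2.3341 T [-2.354 -0.63   0.388] F [ 1.8 -4.4 -4.9] g 58.8 w 0.182 p [0.5693 0.09   0.0516] tau6 -0.036
23.9 yaw -196.41 j6 -2.3541 T [-2.478 -0.705  0.325] F [ 1.7 -6.8 -4.6] g 58.8 w 0.184 p [0.5693 0.0899 0.0516] tau6 -0.047
24.0 yaw -196.4 j6 -2.354 T [-2.429 -0.656  0.28 ] F [ 1.1 -6.9 -4.4] g 58.8 w 0.186 p [0.5693 0.09   0.0516] tau6 -0.507
24.1 yaw -196.37 j6 -2.3534 T [-2.448 -0.636  0.281] F [ 2.3 -6.8 -5.6] g 58.8 w 0.183 p [0.5693 0.0899 0.0516] tau6 -0.284
24.2 yaw -196.37 j6 -2.3534 T [-2.457 -0.664  0.318] F [ 1.4 -7.4 -4.4] g 58.8 w 0.183 p [0.5693 0.0899 0.0516] tau6 -0.263
```

```bash
python3 -m creep '[0,0,0,0.2]' >/dev/null; python3 st.py;python3 -m creep '[0,0,0,0.2]' >/dev/null; python3 st.py
for i in 1 2 3 4 5; do python3 -m creep '[0,0,0,0]' >/dev/null; python3 st.py|cut -d' ' -f2-13; done
```

```text
24.3 yaw -197.28 j6 -2.3693 T [-2.475 -0.64   0.37 ] F [ 1.3 -6.2 -4.2] g 58.8 w 0.184 p [0.5693 0.0899 0.0516] tau6 0.072
24.4 yaw -198.22 j6 -2.3858 T [-2.456 -0.6    0.423] F [ 1.7 -6.2 -4.1] g 58.8 w 0.18 p [0.5693 0.0899 0.0516] tau6 -0.111
yaw -198.23 j6 -2.3858 T [-2.463 -0.683  0.276] F [ 1.6
yaw -198.21 j6 -2.3854 T [-2.481 -0.624  0.237] F [ 1.5
yaw -198.2 j6 -2.3853 T [-2.41  -0.64   0.252] F
yaw -198.2 j6 -2.3854 T [-2.418 -0.668  0.3  ] F
yaw -198.2 j6 -2.3854 T [-2.456 -0.646  0.28 ] F [
```

```bash
python3 -m creep '[0,0,0,0, 0,0,0,0, 0,0,0,0, 0,0,0,0]' -0.4; python3 st.py
python3 -m creep '[0,0,-0.5,0, 0,0,-1,0, 0,0,-1,0, 0,0,-1,0, 0,0,-1,0]' |grep ft
python3 -m creep '[0,0,-1,0, 0,0,-1,0, 0,0,-1,0, 0,0,-1,0, 0,0,0,0]' >/dev/null
python3 - <<'E'
from h import *
im,d=arm.read_camera("side"); a=cv2.resize(im[180:260,270:370],None,fx=5,fy=5,interpolation=cv2.INTER_CUBIC); P=pts("side",d)
t,dt=arm.read_camera("top"); b=cv2.resize(t[140:220,250:370],None,fx=3,fy=5)
save("c8.png",a); s=arm.state(); print(s["ee_pos"])
E
```

```text
clock: 25.3
ee_pos: [0.5699, 0.0911, 0.0521]
tool_rot: [0.0, 0.158, 0.987, 0.0]
ft_force: [-0.1, 0.4, -0.4]
width: 0.3
grasp_force: 0.0
25.3 yaw -198.24 j6 -2.3863 T [-0.022 -0.036 -0.064] F [-0.1  0.4 -0.4] g 0.0 w 0.3 p [0.5699 0.0911 0.0521] tau6 0.003
ft_force: [-0.5, 0.3, 0.4]
[0.56961909 0.09079799 0.22267967]
```

View pics/c8.png

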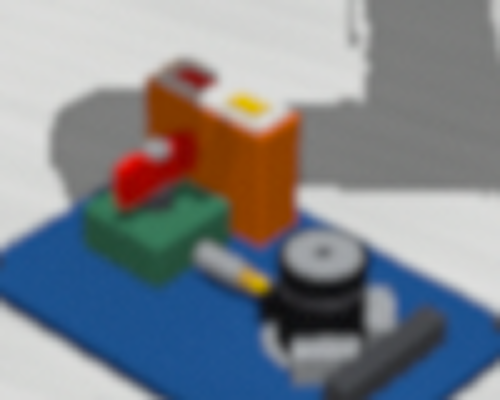

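The housing is upright in the V with the pad on it, and the wing has been turned and released with the gripper well clear. Handing in.

```bash
python3 -c "
from workcell import arm;print(arm.close_job())"
```

```text
the job is handed in; nothing more can be done
None
```

I stood the disc housing upright in the V, turned the wing knob clockwise to roughly 14 N (estimated from wrist torque, not measured at the jaw), let go of both, and handed the job in; I don't know the verdict.

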